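# Find the heavy side of an eccentric drum and hold it down

### The job

The drum of the big floor sander sits on its slanted balancing stand with an eccentric weight sealed somewhere inside; its bearing is stiff, so it stays wherever it is left. Crank the drum by its red ball handle at least one full turn in one direction, feeling through the handle where it pulls, then bring the heavy side to the lowest point of the slanted drum and finish while still gripping the handle and holding the drum still there, so that a colleague can mark it. Leave the other things on the bench where they are.

Things in the scene. Friction and masses are not known exactly. Their poses are not given: they have to be found in the camera images.
- stand: Green cast stand bolted to the bench, yawed by up to 0.45 rad. Base plate 240 x 160 mm, 14 mm thick. Origin on the bench straight below the centre of the drum's front face, z up. The drum's axle is slanted 45 degrees: it comes out of the front face along (-0.707, 0, 0.707) in the stand's frame, roughly towards the robot and up.
- hub (a point): Centre of the drum's flat front face, on the axle, 170 mm above the bench; fixed to the stand, with the stand's axes. The drum is a closed aluminium disc 180 mm across and 36 mm thick, behind this face, with a blue band round its rim; its outside is regular and tells nothing about the weight within.
- low (a point): Lowest point of the edge of the drum's front face, 90 mm from the hub, fixed to the stand: the heavy side has to end here. The sealed weight, 0.75 to 1.05 kg, sits 60 mm from the axle, at an unseen angle from the handle that differs between drums, and does not shift (the rules call it slug_c0). With the slant it pulls with up to 0.31 to 0.44 N m.
- drum (a joint): Drum turn, rad, endless, counts whole turns; starts within 0.9 of 0. At 0 the handle is at the highest point of the slanted face (stand's +x and up), at +pi/2 on the stand's +y side, at +-pi lowest. Dry friction 0.55 N m: 8.5 N along the handle's path while moving, up to 5 to 7 N more with the heavy side rising, as much less with it sinking; at rest friction's share can be less or reversed.
- handle: Red ball handle, 30 mm in diameter, spinning freely on its pin (10 mm thick, parallel to the axle), so the fingers can keep their direction while cranking. Origin at the ball's centre, 65 mm from the axle and 50 mm in front of the drum's face. Can be gripped from straight above, fingers closing along the stand's y; its whole circle is clear.
- glue: Yellow glue bottle with red cap, 60 mm across, 190 mm tall, standing; origin under its middle. Bystander.
- tub: White lidded filler tub, 120 mm across, 115 mm tall; origin under its middle. Bystander.
- sander: Sanding block of light wood with a dark knob, 112 x 67 mm, 56 mm tall; origin under its middle. Bystander.
- offcut: Offcut of wood 140 x 45 x 18 mm, flat on the bench; origin under its middle. Bystander.

How it is judged (in metres and radians):
On the way:
1. the drum has been cranked a full turn in one direction ((value of joint drum above 5.3 rad or value of joint drum below -5.3 rad) and contact force between handle and the fingers above 0.5 N).
At the end, for the whole second after the job is handed in: The sealed weight is within 20 degrees (0.35 rad) of the lowest point of the slanted drum, the drum stands still (under 0.05 rad/s), and the fingers still grip the ball handle (over 2 N of contact); before that the drum was cranked a full turn in one direction (y of slug_c0 in the frame of hub between -0.0206 and 0.0206 m and z of slug_c0 in the frame of hub below -0.03 m and velocity of joint drum between -0.05 and 0.05 rad/s and contact force between handle and the fingers above 2 N); the arm keeps its last pose, push and grip.
It fails at once if a bystander was shoved or knocked over (moved more than 30 mm or tipped) (distance of any of glue, tub, sander, offcut from where it was at the start of the episode above 0.03 m or angle between any of glue, tub, sander, offcut's own z axis and vertical above 0.5 rad).
It also fails if it takes over 72 s, if anything falls off the work surface, if the arm or the gripper's body presses on something with over 40 N, if the wrist force passes 120 N, or if a joint passes its speed limit or range.

### The arm

A 6-joint arm with a two-finger parallel gripper is mounted at the origin on the work surface. World frame = base frame: x ahead of the robot, y to its left, z up, the work surface at z = 0. Lengths are in m, angles in degrees, forces in N, time in s.
With the tool pointing down it reaches from about 0.4 to 0.825 m from the base axis. Payload 7 kg.
Tool frame: the origin (TCP) lies at the very end of the fingers, on their centre line; the grasp point (between the pads) lies 19 mm behind it; z points along the fingers, y is the line along which they close (so a half turn about z gives the same grasp; the last joint's range is limited). The gripper opens to 88 mm and grips with 3 to 60 N. Pads are 19 mm wide; open, the fingers measure 130 mm over their backs; the gripper's body (78 mm by 193 mm) begins 47 mm behind the grasp point.
Start: joints at [86.923, 20.546, 0.682, 0, -70.136, -16.507], TCP at [0.226, 0.636, 0.204] pointing down, gripper open.
Joint ranges: [-176.03, 176.03], [-82.01, 121.73], [-58.28, 71.71], [-173.87, 95.51], [-174.79, -0.11], [-173.66, 173.66]. Speed limits (degrees/s): [136.94, 136.94, 172.46, 180, 180, 180].

### API

Orientations are given as [roll, pitch, yaw] about the fixed x, y, z axes, in that order (R = Rz(yaw) Ry(pitch) Rx(roll)).
In Python, from plant import ctrl gives the robot as it stands.
- The arm moves only by the tool carry_out, never from a script. Its argument "deltas" is a list that holds one entry, the list of rows, each a list of 5 numbers: the shift along the tool's x, y, z scaled (see below), then the turn about the tool's z scaled (see below), then the opening, from -1 (shut) to 1 (fully open). A call has 1 to 5 rows; each row is the pose to reach, as a shift and turn from the pose commanded when the call began, along the tool's axes at that moment, turning the shorter way round; what a row does not reach only later rows make up. The controller multiplies each number of a shift by 20 cm and each number of a turn by 2 pi rad. A row lasts 1/10 s, in which the tool goes at most 50 mm and 8.59 degrees, less where a joint would pass 70% of its speed; a pose out of reach is approached as far as the arm can. A call with a number of a shift or a turn outside -1 to 1 is refused whole. A call with a gripper value outside its range is refused whole. The fingers move at their own pace and stop on an object; the grip force is fixed at half the most. Time passes only in rows, so rows that repeat a pose let the fingers close. It gives the time, the measured TCP pose, the force, the opening and the grip force at its end, in the units of the state.
- ctrl.get_obs(): the state, without advancing time (a new reading comes with each control period).
- ctrl.snapshot(name): name is "scene" or "side" or "wrist"; returns a dict with "color" (480x640x3 uint8, red, green, blue), "camera_matrix" (3x3 intrinsics, pixels), "k1" (the pictures are not rectified: a ray, as slopes to the right and down, at radius r is drawn at 1 + k1 r^2 times it, then the intrinsics apply), "R" (3x3) and "t" (3): a world point X has camera coordinates R X + t. Camera axes: x right, y down, z forward; pixel columns grow to the right and rows downward; lengths in m; the calibration is good to about 2 mm. A picture is of the moment at which its call begins. There is no depth.
- ctrl.close_job(): hands the job in; it is judged then, once.
Trained networks look in a picture, given as the dict that the camera call returned (one of the last four; its "shot" number tells which), for a name from the list of things; names that differ only in an ending like _2 or _b are one class to them, and where a whole thing is asked for, a point or a joint stands for the part that bears it (a point fixed in the world has none). Each returns a list of dicts, best first, with "p" (0 to 1); they miss things now and then, are a little off and sometimes report something else, mostly with a low value. They report only what shows in the picture. A call takes as long as a camera call.
- ctrl.search_frame(picture, name): "centre" ([column, row] in pixels, amid what is visible of it).
- ctrl.silhouettes(picture, name): "mask" (480x640 bool, what is visible of it) and "centre" ([column, row] in pixels, amid what is visible of it).
- ctrl.spot_point(picture, name): "centre" ([column, row] in pixels: a listed point, or the origin of a listed thing).
The state is a dict: "clock": time; "joint_pos": joint angles; "qvel": joint speeds; "tau": joint torques, N m; "tool_pos": TCP position; "orientation": TCP orientation; "force": force on the tool from outside, world axes, zero at the start; "moment": the same for the moment, N m; "opening": finger opening in m; "gripper_force": force on a finger pad.
Only numpy, scipy, OpenCV 4.12 (cv2) and the standard library are available. Lean on these libraries where they do the work, as an engineer would, in place of code of your own. Each camera call takes 0.05 s, during which the arm holds its last target. There are 200 camera calls.

## Working session

There is one attempt and no reset: what is moved stays moved. The work goes in short steps, Python scripts to look and compute and a tool call to move; the robot and the scene stay as the last step left them, time stands still between calls to the robot, and variables do not carry over. Pictures are saved under pics/ and viewed, at most 10 in all, crops included, and the job is handed in when it is done.

Besides the shell and the picture viewer there is one more tool, called after "Request:" as name(argument=value, ...), one argument or row to a line, values as JSON. carry_out: Moves the arm, as the interface text tells. Its arguments: {"type":"object","properties":{"deltas":{"type":"array"}},"required":["deltas"]}

```bash
mkdir -p pics; ls; cat > h.py <<'E'
import numpy as np, cv2
from scipy.optimize import least_squares
from plant import ctrl
def proj(s,X):
    c=np.asarray(s["R"])@np.asarray(X,float)+np.asarray(s["t"]); a=c[:2]/c[2]
    a=a*(1+s["k1"]*(a@a)); K=np.asarray(s["camera_matrix"]); return np.array([K[0,0]*a[0]+K[0,2],K[1,1]*a[1]+K[1,2]])
def tri(obs,x0=(0.6,0,0.2)):
    r=least_squares(lambda X:np.concatenate([proj(s,X)-p for s,p in obs]),x0); return r.x,np.abs(r.fun).max()
E
python3 - <<'E'
from h import *
S={n:ctrl.snapshot(n) for n in("scene","side")}
for n,s in S.items(): cv2.imwrite(f"pics/{n}0.png",s["color"][:,:,::-1])
pts={}
for nm in["hub","low","handle","stand","glue","tub","sander","offcut"]:
    o=[]
    for n,s in S.items():
        r=ctrl.spot_point(s,nm)[:2]; print(nm,n,[(np.round(q["centre"]),round(q["p"],2)) for q in r])
        if r:o.append((s,np.array(r[0]["centre"])))
    if len(o)==2:
        print("   ",tri(o))
for n,s in S.items(): print(n,-np.asarray(s["R"]).T@s["t"])
print(ctrl.get_obs())
E
```

```text
pics
hub scene [(array([291., 263.]), 0.61)]
hub side [(array([359., 233.]), 0.83)]
    (array([ 0.55299439, -0.08437359,  0.16723477]), np.float64(0.668666660947224))
low scene [(array([179., 294.]), 0.57), (array([289., 321.]), 0.17)]
low side [(array([340., 264.]), 0.58)]
    (array([ 0.48844044, -0.22954638,  0.11060903]), np.float64(43.71562020974844))
handle scene [(array([302., 234.]), 0.64)]
handle side [(array([354., 205.]), 0.69)]
    (array([ 0.55309747, -0.06122154,  0.24474528]), np.float64(0.8284498407058436))
stand scene [(array([289., 321.]), 0.84), (array([425., 258.]), 0.44)]
stand side [(array([355., 278.]), 0.78)]
    (array([ 0.55484447, -0.08842953, -0.0050971 ]), np.float64(0.5814655053394517))
glue scene [(array([178., 296.]), 0.9)]
glue side [(array([402., 367.]), 0.77)]
    (array([ 0.43234591, -0.34755571, -0.00499092]), np.float64(2.1791009245136195))
tub scene [(array([464., 302.]), 0.94)]
tub side [(array([256., 204.]), 0.95)]
    (array([ 0.55493833,  0.34560773, -0.00836405]), np.float64(1.6371222865662673))
sander scene [(array([424., 257.]), 0.64)]
s
[... 270 characters left out ...]
9 -0.66489433  1.00213063]
{'clock': 0.9, 'joint_pos': array([ 8.69219100e+01,  2.05441886e+01,  6.81340102e-01,  1.30000099e-03,
       -7.01337428e+01, -1.65072658e+01]), 'qvel': array([-0.0054231 ,  0.04406693,  0.00818522,  0.079987  ,  0.00389859,
        0.01900093]), 'tau': array([ 1.46960563e-03, -5.82356358e+01,  2.93302077e+01,  7.00252667e+00,
        1.25408734e-02, -2.34007263e-05]), 'tool_pos': array([0.2262826 , 0.63593121, 0.20368516]), 'orientation': array([-1.79996384e+02, -2.03736788e-04, -1.95849140e+01]), 'force': array([-0.02404415, -0.10857955,  0.07723137]), 'moment': array([-0.0014472 ,  0.03194771,  0.04640564]), 'gripper_force': 0.0, 'opening': 0.08763735175240955}
```

View pics/scene0.png

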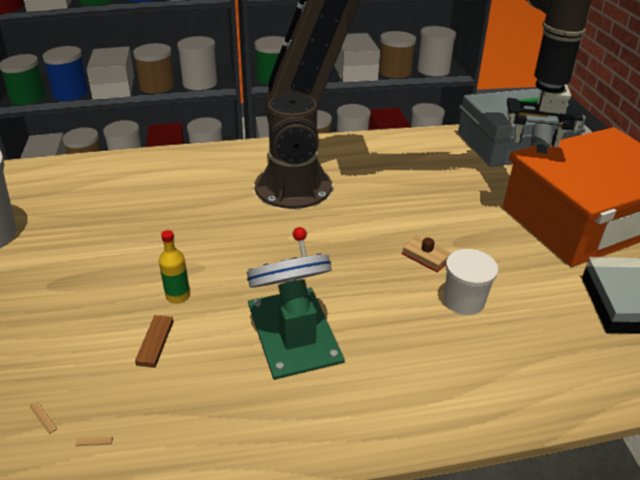

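View pics/side0.png

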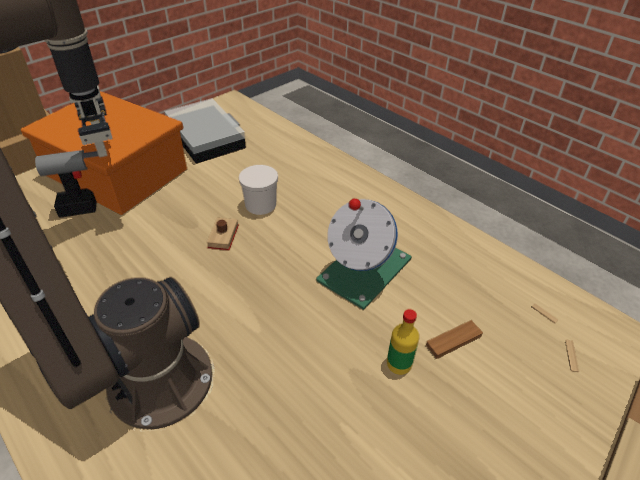

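```bash
cat >> h.py <<'E'
def ray_z(s,p,z):
    r=least_squares(lambda a:proj(s,[a[0],a[1],z])-p,[0.6,-0.1]); return r.x
def red(s,mask=None):
    c=s["color"].astype(int); m=((c[...,0]>120)&(c[...,1]<60)&(c[...,2]<60)).astype(np.uint8)
    n,l,st,ce=cv2.connectedComponentsWithStats(m); return [(ce[i],st[i,4]) for i in range(1,n) if st[i,4]>20]
E
python3 - <<'E'
from h import *
S={n:ctrl.snapshot(n) for n in("scene","side")}
for n,s in S.items():
    m=ctrl.silhouettes(s,"stand")[0]["mask"]
    hsv=cv2.cvtColor(s["color"],cv2.COLOR_RGB2HSV); g=((hsv[...,0]>55)&(hsv[...,0]<95)&(hsv[...,1]>90)).astype(np.uint8)
    g&=cv2.dilate(m.astype(np.uint8),np.ones((9,9)))
    h=cv2.convexHull(np.argwhere(g)[:,::-1].astype(np.int32)); a=cv2.approxPolyDP(h,4,True)[:,0]
    for p in a: print(n,p,ray_z(s,p.astype(float),.014).round(4))
    print(red(s))
# model fit from red balls
b=[]
for n,near in(("scene",(300,234)),("side",(355,204))):
    r=min(red(S[n]),key=lambda q:np.hypot(*(q[0]-near))); b.append((S[n],r[0]))
print("ball",tri(b), b[0][1],b[1][1])
for n in S: print(n,[ (q["centre"],q["p"]) for q in ctrl.silhouettes(S[n],"drum")[:1]],[(q["centre"],q["p"]) for q in ctrl.spot_point(S[n],"hub")[:1]])
E
```

```text
scene [343 361] [0.7091 0.0049]
scene [274 378] [ 0.7307 -0.1457]
scene [249 301] [ 0.4936 -0.1754]
scene [280 285] [ 0.4499 -0.0962]
scene [303 281] [ 0.4445 -0.0389]
[(array([625.4375 , 203.59375]), np.int32(32)), (array([591.875     , 212.08333333]), np.int32(24)), (array([299.08653846, 232.47115385]), np.int32(104)), (array([166.70149254, 234.05970149]), np.int32(67))]
side [410 256] [ 0.7179 -0.1453]
side [363 308] [ 0.4828 -0.1803]
side [317 280] [ 0.4624 -0.0308]
side [335 261] [ 0.5481 -0.0137]
side [395 249] [ 0.7085 -0.0978]
[(array([354.57534247, 202.78082192]), np.int32(73)), (array([409.69, 314.5 ]), np.int32(100))]
ball (array([ 0.55434604, -0.06440625,  0.25061845]), np.float64(0.2433585043428934)) [299.08653846 232.47115385] [354.57534247 202.78082192]
scene [([295.1, 267.1], 0.57)] []
side [([364.2, 232.8], 0.97)] [([356.0, 236.5], 0.74)]
```

The scene view shows the ball at (300,234) and the plate's corners at (343,361), (274,378) and (249,301). The side view shows the ball at (355,204). These give a stand yaw of about 8°, the hub at about (0.553,-0.088,0.17), the ball at about (0.554,-0.063,0.247) and the drum at about 0.4 rad. I'll lift first and start across.

Request:
carry_out(
  deltas=[
    [[0, 0, -0.25, 0, 1], [0, 0, -0.5, 0, 1], [0.15, 0.15, -0.6, 0, 1], [0.3, 0.3, -0.6, 0, 1], [0.5, 0.5, -0.6, 0, 1]],
  ],
)

```text
clock: 1.8
tool_pos: [0.2843, 0.5136, 0.3242]
orientation: [-179.9, 0.0, -19.5]
force: [1.9, -0.3, -0.1]
opening: 0.0875
gripper_force: 0.0
```

Request:
carry_out(
  deltas=[
    [[0.17, 0.17, 0, -0.02, 1], [0.34, 0.34, 0, -0.04, 1], [0.51, 0.51, 0, -0.0575, 1], [0.68, 0.68, 0, -0.0767, 1], [0.75, 0.75, 0, -0.0767, 1]],
  ],
)

```text
clock: 2.3
tool_pos: [0.376, 0.3194, 0.3245]
orientation: [-179.9, -0.1, 8.2]
force: [0.3, 0.7, 0.9]
opening: 0.0872
gripper_force: 0.0
```

Request:
carry_out(
  deltas=[
    [[0.07, 0.24, 0, 0, 1], [0.14, 0.48, 0, 0, 1], [0.21, 0.72, 0, 0, 1], [0.28, 0.94, 0, 0, 1], [0.28, 0.94, 0, 0, 1]],
  ],
)

```text
clock: 2.8
tool_pos: [0.4581, 0.1399, 0.324]
orientation: [180.0, -0.0, 7.7]
force: [1.2, 0.2, -0.5]
opening: 0.0875
gripper_force: 0.0
```

Request:
carry_out(
  deltas=[
    [[0.07, 0.24, 0, 0, 1], [0.14, 0.48, 0, 0, 1], [0.21, 0.72, 0, 0, 1], [0.28, 0.92, 0, 0, 1], [0.28, 0.92, 0, 0, 1]],
  ],
)

```text
clock: 3.3
tool_pos: [0.5392, -0.0337, 0.3229]
orientation: [179.9, 0.1, 7.8]
force: [0.2, 0.0, -0.4]
opening: 0.0874
gripper_force: 0.0
```

```bash
python3 - <<'E'
from h import *
print(ctrl.get_obs())
S={n:ctrl.snapshot(n) for n in("wrist","side")}
c=-np.asarray(S["wrist"]["R"]).T@S["wrist"]["t"]; print("wristcam",c)
b=[]
for n,s in S.items():
    r=red(s); print(n,r); print(n,[(q["centre"],q["p"]) for nm in("handle","hub") for q in ctrl.spot_point(s,nm)[:1]])
    cv2.imwrite(f"pics/{n}1.png",s["color"][:,:,::-1])
    print(proj(s,[.554,-.063,.247]),proj(s,[.553,-.088,.17]))
E
```

```text
{'clock': 3.3, 'joint_pos': array([ 1.72463386e+01,  4.58110284e+00, -4.70101374e+00,  4.00669768e-02,
       -8.08057046e+01,  8.05254352e+01]), 'qvel': array([ 3.89367632, -1.81013904, -1.54272987, -1.09711704, -0.19117854,
       -4.56604521]), 'tau': array([ -1.89658687, -36.97147965,  32.04265237,   7.74957061,
         0.12302255,   1.03310835]), 'tool_pos': array([ 0.53922892, -0.03372203,  0.32289326]), 'orientation': array([1.79946540e+02, 8.01163286e-02, 7.77816880e+00]), 'force': array([ 0.20919201,  0.04071132, -0.37660819]), 'moment': array([-0.05071744,  0.02268785, -0.02067531]), 'gripper_force': 0.0, 'opening': 0.08744478565464896}
wristcam [ 0.61738985 -0.02360612  0.50334822]
wrist [(array([375.41853659, 219.97268293]), np.int32(1025)), (array([ 73.84955752, 243.95575221]), np.int32(113))]
wrist [([373.2, 221.5], 0.89), ([396.6, 207.2], 0.9)]
[370.26778792 221.00576007] [389.48476831 202.32894903]
side [(array([354.31666667, 203.08333333]), np.int32(60)), (array([409.67346939, 314.51020408]), np.int32(98))]
side [([351.3, 203.8], 0.59), ([358.3, 237.3], 0.85)]
[354.2111838  203.93824613] [359.36132011 232.46524672]
```

View pics/wrist1.png

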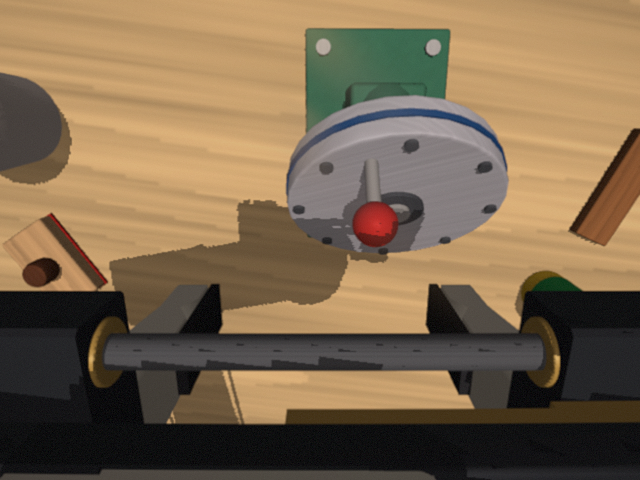

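The wrist view shows the plate square to the gripper, so the yaw is right. The ball is at (375,222) and the hub at (397,207). I'll refine the model by fitting all the views together.

```bash
cat >> h.py <<'E'
def model(p):
    x,y,w,th=p; c,s=np.cos(w),np.sin(w); R=np.array([[c,-s,0],[s,c,0],[0,0,1]]); hub=np.array([x,y,.17])
    k=.70710678
    return hub, hub+R@(np.array([-k,0,k])*.05+.065*(np.cos(th)*np.array([k,0,k])+np.sin(th)*np.array([0,1,0])))
E
python3 - <<'E'
from h import *
S={n:ctrl.snapshot(n) for n in("wrist","side","scene")}
o=[(S["wrist"],1,(374.8,221.5)),(S["wrist"],0,(396.6,207.2)),(S["side"],1,(354.4,203.7)),(S["side"],0,(358.5,235)),(S["scene"],1,(299.5,233.3)),(S["scene"],0,(291,263))]
w=[1,1,2,1,2,1]
f=lambda p:np.concatenate([k*(proj(s,model(p)[i])-q)*(.4 if s is S["wrist"] else 1) for k,(s,i,q) in zip(w,o)]+[[(p[2]-.139)*100]])
r=least_squares(f,[.553,-.09,.139,.4]); print(r.x,r.fun.round(1)); print(model(r.x)); print(ctrl.get_obs()["tool_pos"])
E
```

```text
[ 0.54965044 -0.08753462  0.13894498  0.37009915] [ 1.3 -0.3 -1.1 -0.6 -0.3 -0.1 -0.2 -2.   0.7 -0.5 -2.6 -1.1 -0. ]
(array([ 0.54965044, -0.08753462,  0.17      ]), array([ 0.55381656, -0.0632122 ,  0.24820527]))
[ 0.53786662 -0.02920238  0.32399291]
```

Request:
carry_out(
  deltas=[
    [[0.054, 0.19, 0, 0, 1], [0.054, 0.19, 0.12, 0, 1], [0.054, 0.19, 0.3, 0, 1], [0.054, 0.19, 0.475, 0, 1], [0.054, 0.19, 0.475, 0, 1]],
  ],
)

```text
clock: 4.25
tool_pos: [0.551, -0.0659, 0.2242]
orientation: [-180.0, 0.5, 8.0]
force: [-0.1, -0.1, 0.2]
opening: 0.0874
gripper_force: 0.0
```

```bash
python3 - <<'E'
from h import *
o=ctrl.get_obs(); print(o["tool_pos"],o["orientation"],o["force"])
s=ctrl.snapshot("side"); im=s["color"][120:320,230:480,::-1]; im=cv2.resize(im,None,fx=3,fy=3)
w=ctrl.snapshot("wrist")["color"][:,:,::-1]; w=cv2.resize(w[120:480],(667,375))
cv2.imwrite("pics/g1.png",cv2.resize(np.hstack([cv2.resize(im,(469,375)),w]),(800,264)))
E
```

```text
[ 0.55101961 -0.06590339  0.2242302 ] [-179.95111051    0.4575196     8.03607422] [-0.07456722 -0.10387607  0.22351846]
```

View pics/g1.png

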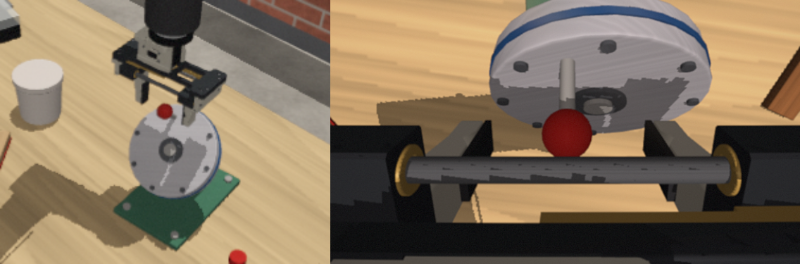

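```bash
python3 - <<'E'
from h import *
o=ctrl.get_obs(); t=o["tool_pos"]; print(t)
for n in("side","scene","wrist"):
    s=ctrl.snapshot(n); print(n,proj(s,t),proj(s,t+[0,0,.019]),red(s),[(q["centre"],q["p"]) for q in ctrl.silhouettes(s,"handle")[:1]])
E
```

```text
[ 0.55430554 -0.06615601  0.22957275]
side [354.81159315 209.97369822] [355.28142611 203.98876326] [(array([354.63636364, 203.6       ]), np.int32(55)), (array([409.67619048, 314.8952381 ]), np.int32(105))] [([355.2, 205.8], 0.41)]
scene [298.49860578 240.40113765] [298.46768303 233.16543795] [(array([626.27777778, 203.61111111]), np.int32(36)), (array([591.57142857, 213.25714286]), np.int32(35)), (array([166.84057971, 234.10144928]), np.int32(69)), (array([580.31216931, 252.63492063]), np.int32(189))] [([298.0, 232.7], 0.68)]
wrist [322.22121832 283.87875651] [322.07251594 301.22196315] [] [([318.4, 300.5], 0.57)]
```

The grasp point projects onto the ball in all three views, so I'll close the fingers.

Request:
carry_out(
  deltas=[
    [[0, 0, 0, 0, -1], [0, 0, 0, 0, -1], [0, 0, 0, 0, -1], [0, 0, 0, 0, -1], [0, 0, 0, 0, -1]],
  ],
)

```text
clock: 5.15
tool_pos: [0.554, -0.0663, 0.2286]
orientation: [180.0, 0.0, 8.0]
force: [-0.4, 1.3, 0.3]
opening: 0.0531
gripper_force: 0.0
```

Request:
carry_out(
  deltas=[
    [[0, 0, 0, 0, -1], [0, 0, 0, 0, -1], [0, 0, 0, 0, -1], [0, 0, 0, 0, -1], [0, 0, 0, 0, -1]],
  ],
)

```text
clock: 5.65
tool_pos: [0.5541, -0.0654, 0.2286]
orientation: [-179.9, -0.0, 8.0]
force: [-0.5, 5.6, 0.8]
opening: 0.0258
gripper_force: 29.0
```

```bash
cat > tab.py <<'E'
import numpy as np,sys
def tab(t0,step,calls,rows=5):
    A=lambda t:np.round([.23*np.cos(t),-.325*np.sin(t),-.23*np.cos(t)],3)
    for c in range(calls):
        s=t0+c*rows*step
        print(round(s,2),[[*map(float,np.round(A(s+k*step)-A(s),3)),0,-1] for k in range(1,rows+1)])
if __name__=="__main__": tab(float(sys.argv[1]),float(sys.argv[2]),int(sys.argv[3]))
E
python3 tab.py 0.39 0.08 16
```

```text
0.39 [[-0.008, -0.023, 0.008, 0, -1], [-0.017, -0.046, 0.017, 0, -1], [-0.027, -0.067, 0.027, 0, -1], [-0.039, -0.088, 0.039, 0, -1], [-0.051, -0.107, 0.051, 0, -1]]
0.79 [[-0.014, -0.017, 0.014, 0, -1], [-0.028, -0.033, 0.028, 0, -1], [-0.044, -0.048, 0.044, 0, -1], [-0.06, -0.06, 0.06, 0, -1], [-0.077, -0.071, 0.077, 0, -1]]
1.19 [[-0.017, -0.008, 0.017, 0, -1], [-0.035, -0.015, 0.035, 0, -1], [-0.053, -0.02, 0.053, 0, -1], [-0.071, -0.022, 0.071, 0, -1], [-0.089, -0.023, 0.089, 0, -1]]
1.59 [[-0.019, 0.002, 0.019, 0, -1], [-0.037, 0.005, 0.037, 0, -1], [-0.055, 0.011, 0.055, 0, -1], [-0.073, 0.019, 0.073, 0, -1], [-0.09, 0.028, 0.09, 0, -1]]
1.99 [[-0.016, 0.012, 0.016, 0, -1], [-0.032, 0.025, 0.032, 0, -1], [-0.047, 0.04, 0.047, 0, -1], [-0.061, 0.057, 0.061, 0, -1], [-0.074, 0.075, 0.074, 0, -1]]
2.39 [[-0.012, 0.02, 0.012, 0, -1], [-0.023, 0.041, 0.023, 0, -1], [-0.033, 0.063, 0.033, 0, -1], [-0.041, 0.086, 0.041, 0, -1], [-0.048, 0.11, 0.048, 0, -1]]
2.79 [[-0.006, 0.025, 0.006, 0, -1], [-0.01, 0.05, 0.01, 0, -1], [-0.013, 0.076, 0.013, 0, -1], [-0.014, 0.102, 0.014, 0, -1], [
[... 792 characters left out ...]
-0.071, 0, -1], [0.088, -0.035, -0.088, 0, -1]]
5.19 [[0.016, -0.013, -0.016, 0, -1], [0.031, -0.028, -0.031, 0, -1], [0.045, -0.044, -0.045, 0, -1], [0.059, -0.062, -0.059, 0, -1], [0.071, -0.081, -0.071, 0, -1]]
5.59 [[0.011, -0.021, -0.011, 0, -1], [0.021, -0.043, -0.021, 0, -1], [0.03, -0.066, -0.03, 0, -1], [0.037, -0.09, -0.037, 0, -1], [0.043, -0.114, -0.043, 0, -1]]
5.99 [[0.005, -0.025, -0.005, 0, -1], [0.008, -0.051, -0.008, 0, -1], [0.01, -0.077, -0.01, 0, -1], [0.01, -0.103, -0.01, 0, -1], [0.009, -0.129, -0.009, 0, -1]]
6.39 [[-0.003, -0.025, 0.003, 0, -1], [-0.007, -0.051, 0.007, 0, -1], [-0.013, -0.075, 0.013, 0, -1], [-0.02, -0.1, 0.02, 0, -1], [-0.028, -0.123, 0.028, 0, -1]]
```

Request:
carry_out(
  deltas=[
    [[-0.008, -0.023, 0.008, 0, -1], [-0.017, -0.046, 0.017, 0, -1], [-0.027, -0.067, 0.027, 0, -1], [-0.039, -0.088, 0.039, 0, -1], [-0.051, -0.107, 0.051, 0, -1]],
  ],
)

```text
clock: 6.15
tool_pos: [0.5413, -0.046, 0.2185]
orientation: [-180.0, -0.1, 8.0]
force: [5.3, -2.0, 0.6]
opening: 0.0257
gripper_force: 29.0
```

Request:
carry_out(
  deltas=[
    [[-0.014, -0.017, 0.014, 0, -1], [-0.028, -0.033, 0.028, 0, -1], [-0.044, -0.048, 0.044, 0, -1], [-0.06, -0.06, 0.06, 0, -1], [-0.077, -0.071, 0.077, 0, -1]],
  ],
)

```text
clock: 6.65
tool_pos: [0.5243, -0.0341, 0.2033]
orientation: [-180.0, -0.1, 8.1]
force: [5.9, -2.2, 1.1]
opening: 0.0253
gripper_force: 29.1
```

Request:
carry_out(
  deltas=[
    [[-0.017, -0.008, 0.017, 0, -1], [-0.035, -0.015, 0.035, 0, -1], [-0.053, -0.02, 0.053, 0, -1], [-0.071, -0.022, 0.071, 0, -1], [-0.089, -0.023, 0.089, 0, -1]],
  ],
)

```text
clock: 7.15
tool_pos: [0.5066, -0.0319, 0.1859]
orientation: [-180.0, -0.2, 8.1]
force: [6.7, 0.3, 3.8]
opening: 0.0255
gripper_force: 29.5
```

Request:
carry_out(
  deltas=[
    [[-0.019, 0.002, 0.019, 0, -1], [-0.037, 0.005, 0.037, 0, -1], [-0.055, 0.011, 0.055, 0, -1], [-0.073, 0.019, 0.073, 0, -1], [-0.09, 0.028, 0.09, 0, -1]],
  ],
)

```text
clock: 7.65
tool_pos: [0.4899, -0.0394, 0.1683]
orientation: [-179.9, -0.2, 8.1]
force: [4.6, 4.1, 7.1]
opening: 0.026
gripper_force: 29.9
```

```bash
python3 - <<'E'
from h import *
o=ctrl.get_obs(); print(o["tool_pos"],o["force"],o["qvel"].round(1))
b=[]
for n in("side","scene"):
    s=ctrl.snapshot(n); r=[(q["centre"],q["p"]) for q in ctrl.silhouettes(s,"handle")[:1]]; print(n,proj(s,o["tool_pos"]+[0,0,.019]),red(s),r)
E
```

```text
[ 0.48988278 -0.03938492  0.16826848] [4.55126219 4.09450926 7.06263573] [-1.4 -1.2 -6.   0.2  4.9  1.5]
side [328.0307161  229.35535388] [(array([326.67391304, 229.19565217]), np.int32(46)), (array([409.66363636, 315.17272727]), np.int32(110))] [([326.6, 229.5], 0.44)]
scene [306.10406677 236.37844732] [(array([626.07894737, 203.68421053]), np.int32(38)), (array([593.34615385, 213.88461538]), np.int32(26)), (array([166.76470588, 234.08823529]), np.int32(68)), (array([580.22404372, 252.44808743]), np.int32(183))] []
```

Request:
carry_out(
  deltas=[
    [[-0.016, 0.012, 0.016, 0, -1], [-0.032, 0.025, 0.032, 0, -1], [-0.047, 0.04, 0.047, 0, -1], [-0.061, 0.057, 0.061, 0, -1], [-0.074, 0.075, 0.074, 0, -1]],
  ],
)

```text
clock: 8.35
tool_pos: [0.477, -0.0558, 0.1533]
orientation: [-179.9, -0.2, 8.1]
force: [2.7, 8.0, 7.5]
opening: 0.0257
gripper_force: 30.0
```

Request:
carry_out(
  deltas=[
    [[-0.012, 0.02, 0.012, 0, -1], [-0.023, 0.041, 0.023, 0, -1], [-0.033, 0.063, 0.033, 0, -1], [-0.041, 0.086, 0.041, 0, -1], [-0.048, 0.11, 0.048, 0, -1]],
  ],
)

```text
clock: 8.85
tool_pos: [0.47, -0.0787, 0.1434]
orientation: [-179.8, -0.1, 8.0]
force: [1.4, 11.0, 8.3]
opening: 0.0263
gripper_force: 30.0
```

Request:
carry_out(
  deltas=[
    [[-0.006, 0.025, 0.006, 0, -1], [-0.01, 0.05, 0.01, 0, -1], [-0.013, 0.076, 0.013, 0, -1], [-0.014, 0.102, 0.014, 0, -1], [-0.014, 0.128, 0.014, 0, -1]],
  ],
)

```text
clock: 9.35
tool_pos: [0.4702, -0.1041, 0.1402]
orientation: [-179.8, -0.1, 8.0]
force: [-0.3, 14.0, 8.0]
opening: 0.0256
gripper_force: 30.0
```

Request:
carry_out(
  deltas=[
    [[0.002, 0.026, -0.002, 0, -1], [0.005, 0.051, -0.005, 0, -1], [0.009, 0.076, -0.009, 0, -1], [0.015, 0.101, -0.015, 0, -1], [0.023, 0.125, -0.023, 0, -1]],
  ],
)

```text
clock: 9.85
tool_pos: [0.4771, -0.1276, 0.144]
orientation: [-179.7, 0.0, 8.0]
force: [-1.5, 17.1, 3.1]
opening: 0.026
gripper_force: 29.6
```

Request:
carry_out(
  deltas=[
    [[0.008, 0.023, -0.008, 0, -1], [0.018, 0.045, -0.018, 0, -1], [0.029, 0.065, -0.029, 0, -1], [0.042, 0.085, -0.042, 0, -1], [0.055, 0.103, -0.055, 0, -1]],
  ],
)

```text
clock: 10.35
tool_pos: [0.4889, -0.1459, 0.1534]
orientation: [-179.6, 0.3, 8.0]
force: [-3.6, 16.3, 0.0]
opening: 0.0254
gripper_force: 28.8
```

Request:
carry_out(
  deltas=[
    [[0.014, 0.016, -0.014, 0, -1], [0.029, 0.031, -0.029, 0, -1], [0.045, 0.044, -0.045, 0, -1], [0.062, 0.055, -0.062, 0, -1], [0.079, 0.064, -0.079, 0, -1]],
  ],
)

```text
clock: 10.85
tool_pos: [0.504, -0.1574, 0.1672]
orientation: [-179.7, 0.6, 7.9]
force: [-3.7, 5.2, -12.2]
opening: 0.0254
gripper_force: 27.1
```

Request:
carry_out(
  deltas=[
    [[0.018, 0.007, -0.018, 0, -1], [0.036, 0.013, -0.036, 0, -1], [0.054, 0.016, -0.054, 0, -1], [0.072, 0.017, -0.072, 0, -1], [0.091, 0.016, -0.091, 0, -1]],
  ],
)

```text
clock: 11.35
tool_pos: [0.5267, -0.1604, 0.189]
orientation: [-180.0, 0.2, 8.0]
force: [-5.3, 1.7, -9.3]
opening: 0.0252
gripper_force: 27.5
```

Request:
carry_out(
  deltas=[
    [[0.018, -0.003, -0.018, 0, -1], [0.036, -0.008, -0.036, 0, -1], [0.054, -0.015, -0.054, 0, -1], [0.071, -0.024, -0.071, 0, -1], [0.088, -0.035, -0.088, 0, -1]],
  ],
)

```text
clock: 11.85
tool_pos: [0.544, -0.151, 0.2074]
orientation: [-180.0, 0.1, 8.0]
force: [-5.4, 0.7, -8.0]
opening: 0.0257
gripper_force: 27.7
```

Request:
carry_out(
  deltas=[
    [[0.016, -0.013, -0.016, 0, -1], [0.031, -0.028, -0.031, 0, -1], [0.045, -0.044, -0.045, 0, -1], [0.059, -0.062, -0.059, 0, -1], [0.071, -0.081, -0.071, 0, -1]],
  ],
)

```text
clock: 12.35
tool_pos: [0.5562, -0.133, 0.2218]
orientation: [180.0, 0.0, 8.0]
force: [-4.9, -0.6, -8.2]
opening: 0.0256
gripper_force: 27.7
```

Request:
carry_out(
  deltas=[
    [[0.011, -0.021, -0.011, 0, -1], [0.021, -0.043, -0.021, 0, -1], [0.03, -0.066, -0.03, 0, -1], [0.037, -0.09, -0.037, 0, -1], [0.043, -0.114, -0.043, 0, -1]],
  ],
)

```text
clock: 12.85
tool_pos: [0.5618, -0.1092, 0.2305]
orientation: [180.0, -0.0, 8.0]
force: [-4.2, -2.7, -6.5]
opening: 0.0259
gripper_force: 27.9
```

Request:
carry_out(
  deltas=[
    [[0.005, -0.025, -0.005, 0, -1], [0.008, -0.051, -0.008, 0, -1], [0.01, -0.077, -0.01, 0, -1], [0.01, -0.103, -0.01, 0, -1], [0.009, -0.129, -0.009, 0, -1]],
  ],
)

```text
clock: 13.35
tool_pos: [0.5602, -0.0835, 0.2323]
orientation: [179.9, -0.1, 8.0]
force: [-3.8, -4.3, -7.8]
opening: 0.0256
gripper_force: 27.8
```

Request:
carry_out(
  deltas=[
    [[-0.003, -0.025, 0.003, 0, -1], [-0.007, -0.051, 0.007, 0, -1], [-0.013, -0.075, 0.013, 0, -1], [-0.02, -0.1, 0.02, 0, -1], [-0.028, -0.123, 0.028, 0, -1]],
  ],
)

```text
clock: 13.85
tool_pos: [0.5518, -0.0604, 0.2271]
orientation: [179.9, -0.1, 8.0]
force: [-0.7, -8.2, -6.6]
opening: 0.026
gripper_force: 27.8
```

```bash
cat > fit.py <<'E'
import numpy as np
from scipy.optimize import least_squares
D=np.array([float(v) for v in """.5413 -.046 .2185 5.3 -2 .6
.5243 -.0341 .2033 5.9 -2.2 1.1
.5066 -.0319 .1859 6.7 .3 3.8
.4899 -.0394 .1683 4.6 4.1 7.1
.477 -.0558 .1533 2.7 8 7.5
.47 -.0787 .1434 1.4 11 8.3
.4702 -.1041 .1402 -.3 14 8
.4771 -.1276 .144 -1.5 17.1 3.1
.4889 -.1459 .1534 -3.6 16.3 0
.504 -.1574 .1672 -3.7 5.2 -12.2
.5267 -.1604 .189 -5.3 1.7 -9.3
.544 -.151 .2074 -5.4 .7 -8
.5562 -.133 .2218 -4.9 -.6 -8.2
.5618 -.1092 .2305 -4.2 -2.7 -6.5
.5602 -.0835 .2323 -3.8 -4.3 -7.8
.5518 -.0604 .2271 -.7 -8.2 -6.6""".split()]).reshape(-1,6)
w=.139; R=np.array([[np.cos(w),-np.sin(w),0],[np.sin(w),np.cos(w),0],[0,0,1]])
k=.5**.5; E1=np.array([k,0,k]); E2=np.array([0,1,0]); 
P=D[:,:3]@R; F=D[:,3:]@R
c=least_squares(lambda c:np.hypot((P-c)@E1,(P-c)@E2)-.065 if 0 else np.r_[np.hypot((P-c)@E1,(P-c)@E2)-.065,((P-c)@[-k,0,k])],P.mean(0)); print("resid mm",(c.fun*1e3).round(1))
c=c.x; print("centre world",R@c,"-> hub",R@(c+[.05*k,0,-.05*k+.019]))
th=np.unwrap(np.arctan2((P-c)@E2,(P-c)@E1)); 
d=-np.sin(th)[:,None]*E1+np.cos(th)[:,None]*E2; T=-(F*d).sum(1); N=(F*(np.cos(th)[:,None]*E1+np.sin(th)[:,None]*E2)).sum(1)
for a in zip(th.round(2),T.round(1),N.round(1)): print(*a)
for m in (np.ones(16,bool),np.abs(N)<7.5):
    g=least_squares(lambda p:(p[0]-p[1]*np.sin(th+p[2])-T)[m],[8.5,6,0],loss="soft_l1").x
    M=np.c_[np.ones(16),np.sin(th),np.cos(th)][m]; print(g,"handle angle with heavy low:",(np.pi-g[2]*1)%(2*np.pi) if g[1]>0 else (-g[2])%(2*np.pi), (g[0]-g[1]*np.sin(th+g[2])-T).round(1))
E
python3 fit.py
```

```text
resid mm [ 0.   0.1  0.1  0.1  0.1  0.1  0.2  0.2  0.2  0.   0.   0.1  0.1  0.1
  0.3  0.3 -0.2 -0.2 -0.3 -0.4 -0.3 -0.2 -0.1  0.1  0.2  0.5  0.4  0.3
  0.2  0.1 -0.  -0.1]
centre world [ 0.51561854 -0.09636557  0.18639054] -> hub [ 0.55063288 -0.09146699  0.1700352 ]
0.79 4.7 0.8
1.19 5.5 -1.0
1.58 7.4 -0.7
1.97 9.3 -0.2
2.37 11.0 -0.4
2.77 12.9 -3.5
3.16 13.8 -7.1
3.54 14.7 -9.3
3.91 12.6 -10.9
4.27 12.1 -0.6
4.76 10.0 -2.9
5.18 7.7 -5.5
5.58 5.9 -7.2
5.99 4.3 -6.8
6.38 2.8 -8.9
6.77 4.3 -9.0
[8.73283267 5.14171293 1.3003987 ] handle angle with heavy low: 1.8411939538387725 [-0.4  0.1 -0.   0.1  0.3 -0.  -0.  -0.8  0.6 -0.  -0.1  0.  -0.1  0.1
  0.8 -0.6]
[ 8.73903958 -5.08068162  4.4321828 ] handle angle with heavy low: 1.8510025094059053 [-0.4  0.2 -0.   0.   0.3 -0.1 -0.1 -0.9  0.6 -0.  -0.1  0.1 -0.   0.2
  0.9 -0.5]
```

The circle fit is within 0.5 mm, friction comes out at 8.7 N and the pull at 5.1 N. The heavy side is lowest with the drum at 1.845 rad, which is 8.13 after one more turn.

```bash
python3 tab.py 6.79 0.08 3; python3 -c "
from tab import tab
tab(7.99,.028,1)"
```

```text
6.79 [[-0.009, -0.022, 0.009, 0, -1], [-0.02, -0.043, 0.02, 0, -1], [-0.032, -0.063, 0.032, 0, -1], [-0.045, -0.081, 0.045, 0, -1], [-0.059, -0.098, 0.059, 0, -1]]
7.19 [[-0.015, -0.015, 0.015, 0, -1], [-0.031, -0.029, 0.031, 0, -1], [-0.047, -0.04, 0.047, 0, -1], [-0.064, -0.05, 0.064, 0, -1], [-0.082, -0.058, 0.082, 0, -1]]
7.59 [[-0.018, -0.006, 0.018, 0, -1], [-0.036, -0.009, 0.036, 0, -1], [-0.054, -0.011, 0.054, 0, -1], [-0.073, -0.01, 0.073, 0, -1], [-0.091, -0.008, 0.091, 0, -1]]
7.99 [[-0.007, 0.001, 0.007, 0, -1], [-0.013, 0.003, 0.013, 0, -1], [-0.019, 0.005, 0.019, 0, -1], [-0.025, 0.007, 0.025, 0, -1], [-0.032, 0.009, 0.032, 0, -1]]
```

Request:
carry_out(
  deltas=[
    [[-0.009, -0.022, 0.009, 0, -1], [-0.02, -0.043, 0.02, 0, -1], [-0.032, -0.063, 0.032, 0, -1], [-0.045, -0.081, 0.045, 0, -1], [-0.059, -0.098, 0.059, 0, -1]],
  ],
)

```text
clock: 14.35
tool_pos: [0.5386, -0.043, 0.2162]
orientation: [179.8, -0.3, 8.1]
force: [2.1, -9.2, -5.0]
opening: 0.0255
gripper_force: 28.3
```

Request:
carry_out(
  deltas=[
    [[-0.015, -0.015, 0.015, 0, -1], [-0.031, -0.029, 0.031, 0, -1], [-0.047, -0.04, 0.047, 0, -1], [-0.064, -0.05, 0.064, 0, -1], [-0.082, -0.058, 0.082, 0, -1]],
  ],
)

```text
clock: 14.85
tool_pos: [0.5226, -0.0333, 0.2013]
orientation: [179.9, -0.5, 8.1]
force: [2.6, -6.3, 3.7]
opening: 0.026
gripper_force: 29.4
```

Request:
carry_out(
  deltas=[
    [[-0.018, -0.006, 0.018, 0, -1], [-0.036, -0.009, 0.036, 0, -1], [-0.054, -0.011, 0.054, 0, -1], [-0.073, -0.01, 0.073, 0, -1], [-0.091, -0.008, 0.091, 0, -1]],
  ],
)

```text
clock: 15.35
tool_pos: [0.5053, -0.0322, 0.1841]
orientation: [-180.0, -0.7, 8.1]
force: [-1.0, 3.5, 10.8]
opening: 0.0259
gripper_force: 30.4
```

Request:
carry_out(
  deltas=[
    [[-0.007, 0.001, 0.007, 0, -1], [-0.013, 0.003, 0.013, 0, -1], [-0.019, 0.005, 0.019, 0, -1], [-0.025, 0.007, 0.025, 0, -1], [-0.032, 0.009, 0.032, 0, -1]],
  ],
)

```text
clock: 15.85
tool_pos: [0.4991, -0.0342, 0.1777]
orientation: [-179.9, -0.7, 8.1]
force: [-2.1, 6.3, 11.1]
opening: 0.0258
gripper_force: 30.4
```

Request:
carry_out(
  deltas=[
    [[0, 0, 0, 0, -1], [0, 0, 0, 0, -1], [0, 0, 0, 0, -1], [0, 0, 0, 0, -1], [0, 0, 0, 0, -1]],
  ],
)

```text
clock: 16.35
tool_pos: [0.4988, -0.0343, 0.1774]
orientation: [-179.9, -0.6, 8.1]
force: [-2.5, 5.7, 10.3]
opening: 0.0259
gripper_force: 30.2
```

Request:
carry_out(
  deltas=[
    [[0, 0, 0, 0, -1], [0, 0, 0, 0, -1], [0, 0, 0, 0, -1], [0, 0, 0, 0, -1], [0, 0, 0, 0, -1]],
  ],
)

```text
clock: 16.85
tool_pos: [0.4988, -0.0343, 0.1774]
orientation: [-179.9, -0.6, 8.1]
force: [-2.1, 5.6, 9.2]
opening: 0.0258
gripper_force: 30.2
```

```bash
python3 - <<'E'
from h import *
o=ctrl.get_obs(); print(o["clock"],o["tool_pos"],o["qvel"].round(2),o["gripper_force"])
w=.139; v=o["tool_pos"]-[.51562,-.09637,.18639]; y=-np.sin(w)*v[0]+np.cos(w)*v[1]; x=np.cos(w)*v[0]+np.sin(w)*v[1]
print("theta",np.arctan2(y,(x+v[2])*.5**.5),"target 1.845")
s=ctrl.snapshot("side"); cv2.imwrite("pics/end.png",cv2.resize(s["color"][120:330,200:480,::-1],None,fx=2.5,fy=2.5))
for n,p in(("glue",(.432,-.3475)),("tub",(.555,.3456)),("sander",(.384,.29))):
    r=ctrl.spot_point(s,n)[:1]; print(n,[(q["centre"],q["p"]) for q in r])
E
```

```text
16.85 [ 0.49875867 -0.03428715  0.17738793] [-0.01 -0.04  0.09  0.01 -0.1  -0.07] 30.222869217395782
theta 1.7580287219605553 target 1.845
glue []
tub [([258.4, 203.5], 0.72)]
sander [([223.1, 238.5], 0.98)]
```

View pics/end.png

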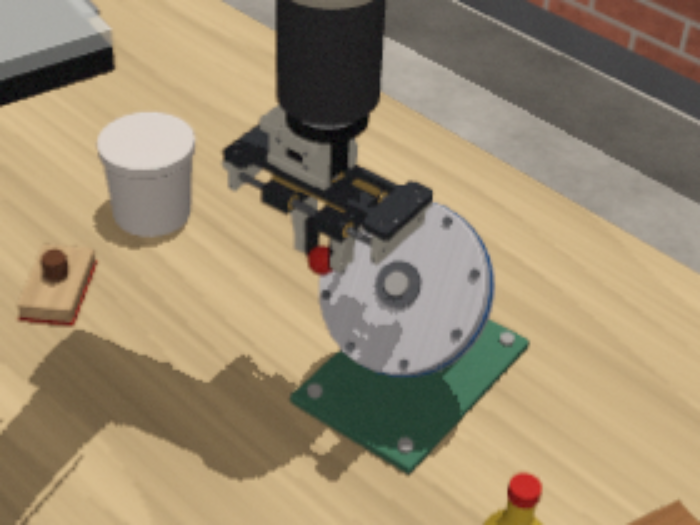

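The ball at (320,260) is still between the fingers, and the tub and sanding block haven't moved. I'll check for ball slip before a final nudge.

```bash
python3 - <<'E'
from h import *
o=ctrl.get_obs(); g=o["tool_pos"]+[0,0,.019]
p0=np.array([.5506,-.0915,.139])
for n in("side","scene"):
    s=ctrl.snapshot(n); print(n,"grasp",proj(s,g),[(q["centre"],q["p"]) for q in ctrl.silhouettes(s,"handle")[:1]],[r for r in red(s) if abs(r[0]-proj(s,g)).max()<15])
    print([(t,proj(s,model([*p0,t])[1]).round(1)) for t in(1.7,1.85,2.0)])
    print("glue",[(q["centre"],q["p"]) for q in ctrl.spot_point(s,"glue")[:1]],"offcut",[(q["centre"],q["p"]) for q in ctrl.spot_point(s,"offcut")[:1]])
E
```

```text
side grasp [329.24167434 223.97775092] [] [(array([327.82926829, 223.58536585]), np.int32(41))]
[(1.7, array([329.6, 222.5])), (1.85, array([328.5, 226.3])), (2.0, array([327.9, 230.2]))]
glue [([342.2, 264.6], 0.72)] offcut [([453.3, 339.3], 0.79)]
scene grasp [309.07259054 235.33792699] [([313.5, 234.6], 0.55)] []
[(1.7, array([309.6, 234.8])), (1.85, array([307.8, 235.5])), (2.0, array([305.5, 236.4]))]
glue [([178.7, 294.2], 0.87)] offcut [([156.0, 345.9], 0.62)]
```

Request:
carry_out(
  deltas=[
    [[-0.008, 0.003, 0.008, 0, -1], [-0.015, 0.005, 0.015, 0, -1], [-0.022, 0.008, 0.022, 0, -1], [-0.022, 0.008, 0.022, 0, -1], [-0.022, 0.008, 0.022, 0, -1]],
  ],
)

```text
clock: 17.95
tool_pos: [0.4945, -0.0365, 0.1729]
orientation: [-179.9, -0.6, 8.1]
force: [-2.8, 6.5, 10.1]
opening: 0.0256
gripper_force: 30.2
```

Request:
carry_out(
  deltas=[
    [[0, 0, 0, 0, -1], [0, 0, 0, 0, -1], [0, 0, 0, 0, -1], [0, 0, 0, 0, -1], [0, 0, 0, 0, -1]],
  ],
)

```text
clock: 18.45
tool_pos: [0.4945, -0.0364, 0.1729]
orientation: [-179.9, -0.6, 8.1]
force: [-1.7, 6.2, 9.5]
opening: 0.0255
gripper_force: 30.2
```

Request:
carry_out(
  deltas=[
    [[0, 0, 0, 0, -1], [0, 0, 0, 0, -1], [0, 0, 0, 0, -1], [0, 0, 0, 0, -1], [0, 0, 0, 0, -1]],
  ],
)

```text
clock: 18.95
tool_pos: [0.4945, -0.0365, 0.1729]
orientation: [-179.9, -0.6, 8.1]
force: [-2.9, 6.1, 8.8]
opening: 0.0258
gripper_force: 30.2
```

```bash
python3 - <<'E'
from h import *
o=ctrl.get_obs(); w=.139; v=o["tool_pos"]-[.51562,-.09637,.18639]; y=-np.sin(w)*v[0]+np.cos(w)*v[1]; x=np.cos(w)*v[0]+np.sin(w)*v[1]
th=np.arctan2(y,(x+v[2])*.5**.5); print(th,o["gripper_force"],o["qvel"].round(2))
if abs(th-1.845)<.1 and o["gripper_force"]>10: print(ctrl.close_job())
E
```

```text
1.8595108812276055 30.23161232471466 [ 0.09 -0.01 -0.01  0.01 -0.13  0.03]
the job is handed in; nothing more can be done
None
```

I cranked the drum just over one full turn in one direction and handed the job in at about 19 s, with the gripper still holding the handle (30 N). The drum was standing still about 0.015 rad from where I estimate the heavy side is lowest; no verdict came back.

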